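# Pull out the sprung cup tray and stack the component cups

## Robot

A 7-joint arm with a two-finger parallel gripper is mounted at the origin on the work surface. World frame = base frame: x ahead of the robot, y to its left, z up, the work surface at z = 0. Lengths are in m, angles in rad, forces in N, time in s.
With the tool pointing down it reaches from about 0.35 to 0.9 m from the base axis. Payload 8.1 kg.
Tool frame: the origin (TCP) lies on the centre line of the jaws, within the pads' length; the fingertips stand 11 mm ahead of it and the grasp point (between the pads) lies 8 mm behind it (arm.nose_length is the distance from the TCP to the fingertips, in m); z points along the fingers, y is the line along which they close (so a half turn about z gives the same grasp; the last joint's range is limited). The gripper opens to 92 mm and grips with 3 to 60 N. Pads are 19 mm wide; open, the fingers measure 130 mm over their backs; the gripper's body (75 mm by 190 mm) begins 47 mm behind the grasp point.
Start: joints at [1.133, 0.434, 0.025, 1.573, -0.012, 1.134, -0.075], TCP at [0.205, -0.59, 0.238] pointing down, gripper open.
Joint ranges: [-2.62, 2.62], [-0.44, 2.09], [-1.27, 1.32], [0.08, 2.57], [-1.32, 4.46], [0.12, 2], [-2.74, 2.74]. Speed limits (rad/s): [2.22, 2.22, 3.01, 3.01, 3.14, 3.14, 3.14].

## Interface

Orientations are given as a rotation vector (axis times angle).
In Python, from cell import arm gives the robot as it stands.
- The arm moves only by the tool jog_arm, never from a script. Its argument "moves" is a list of rows, each a list of 4 numbers: the shift along the tool's x, y, z in m, then the turn about the tool's z in rad. In form: [[tx, ty, tz, spin], ...]. A call has 1 to 20 rows; each row is the pose to reach, as a shift and turn from the pose commanded when the call began, along the tool's axes at that moment; what a row does not reach only later rows make up. A row lasts 1/8 s, in which the tool goes at most 62.5 mm and 10.7 degrees, less where a joint would pass 70% of its speed; a pose out of reach is approached as far as the arm can. A call with a gripper value outside its range is refused whole. "hand" is the finger opening in m, from 0 to 0.0918, set as the call begins (left out, the last holds). The fingers move at their own pace and stop on an object; "newtons" is the grip in N (left out, the last holds). Time passes only in rows, so rows that repeat a pose let the fingers close. It gives the time, the measured TCP pose, the force, the opening and the grip force at its end, in the units of the state.
- arm.observe(): the state, without advancing time (a new reading comes with each control period).
- arm.get_image(name): name is "scene" or "top" or "wrist"; returns a dict with "color" (384x512x3 uint8, red, green, blue), "z_map" (384x512 float32, m along the optical axis (not along the pixel's ray), 0 where there is no reading), "fx", "fy", "cx", "cy" (pixels), "k1" (the pictures are not rectified: a ray, as slopes to the right and down, at radius r is drawn at 1 + k1 r^2 times it, then the intrinsics apply), "rvec" (rotation vector, rad) and "tvec" (3), from world to camera coordinates, as OpenCV has them. Camera axes: x right, y down, z forward; pixel columns grow to the right and rows downward; lengths in m; the calibration is good to about 2 mm. A picture is of the moment at which its call begins.
- arm.sign_off(): hands the job in; it is judged then, once.
The state is a dict: "clock": time; "joints": joint angles; "dq": joint speeds; "joint_efforts": joint torques, N m; "position": TCP position; "ee_rot": TCP orientation; "force": force on the tool from outside, world axes, zero at the start; "ft_torque": the same for the moment, N m; "width": opening from 0.0 (shut) to 1.0 (fully open); "gripper_force": force on a finger pad.
Only numpy, scipy, OpenCV 4.12 (cv2) and the standard library are available. Lean on these libraries where they do the work, as an engineer would, in place of code of your own. Each camera call takes 0.05 s, during which the arm holds its last target. There are 200 camera calls.

## Task

Pull the tray of the low drawer unit out by its black knob, against its spring, all the way to its stop so that it stays out. Then nest the two aluminium cups standing loose on the bench, one after the other, in the cup that stands in the tray, so that all three make one upright, fully seated stack inside the tray; lower them in rather than drop them. Leave the pump bottle, the tin, the loupe and the screwdriver where they are.

Things in the scene. Friction and masses are not known exactly. Their poses are not given: they have to be found in the camera images.
- tray (a joint): Travel of the tray of the drawer unit: 0 = shut, 0.100 m = fully out at its stop. An over-centre spring pulls it shut with about 4.5 N at 0, falling to nothing at 0.075 m; beyond that the spring pushes it outward (about 1.5 N at the stop) and it stays out by itself. Let go before 0.075 m it runs back shut.
- knob (a point): Centre of the black knob head in the middle of the tray's front: a disc 28 dia and 16 thick, its axis along the unit's x, on a 12 dia stem; the back of the head is 20 from the tray front. 36 above the bench; shut, 109 in front of the unit's origin. Tray slides out along this point's -x. Pinch it along y from above.
- unit: Low white steel drawer unit, fixed to the bench, 150 (x) by 130 (y) by 64 high. Origin: centre of its underside; its front faces its own -x.  Shut, the tray's grey front panel (128 wide, from 3 to 59 above the bench) is in front of the unit's face, its outer side 81 in front of the origin and its inner side 75; fully out these are 181 and 175.
- tray_floor (a point): Centre of the tray's inner floor, 6 above the bench, axes as the unit's; moves with the tray. The floor is aluminium, 133 long in x (68 either side of this point at most) by 108 wide in y, side and back walls rise 14 above it, the grey front panel 53.
- tray_cup: Stepped round aluminium cup, 44 high, 3 wall, open top, upright, 50-100 g. Body 40 dia at the foot, 55 at 28 up; above that a straight lip band 64 dia outside, 58 inside, 28 to 44 above the foot (grip here). Nested in an equal cup, its step sits on the other's rim: 16 higher, 1.5 play. Origin: centre of underside. Stands loose in the tray, under the unit's roof until the tray is out.
- cup_a: Stepped round aluminium cup, 44 high, 3 wall, open top, upright, 50-100 g. Body 40 dia at the foot, 55 at 28 up; above that a straight lip band 64 dia outside, 58 inside, 28 to 44 above the foot (grip here). Nested in an equal cup, its step sits on the other's rim: 16 higher, 1.5 play. Origin: centre of underside. Stands loose on the bench at the start.
- cup_b: Stepped round aluminium cup, 44 high, 3 wall, open top, upright, 50-100 g. Body 40 dia at the foot, 55 at 28 up; above that a straight lip band 64 dia outside, 58 inside, 28 to 44 above the foot (grip here). Nested in an equal cup, its step sits on the other's rim: 16 higher, 1.5 play. Origin: centre of underside. Stands loose on the bench at the start.
- bottle: Bystander: turquoise pump bottle with square body 46 by 46 by 90 high and steel pump cap 36 dia, 138 high in all. Origin: centre of its underside.
- tin: Bystander: closed steel tin, 54 dia, 55 high. Origin: centre of its underside.
- loupe: Bystander: black eyepiece loupe, 38 dia, 28 high, standing loose on top of the drawer unit. Origin: centre of its underside.
- driver: Bystander: red-handled screwdriver, 150 long, lying on the bench beside the unit. It lies along its x; origin below its axis.
- bin_a: Grey open parts bin, fixed on the bench on the robot's left, 240 (x) by 100 (y) by 45 high. Origin: centre of its underside. An obstacle only.
- bin_b: The same parts bin, on the robot's right. An obstacle only.

How it is judged:
On the way, in this order (a step that is already met when the one before it is completed fails the run):
1. the tray is out at its stop (within 6 mm) (value of joint tray above 0.094 m), for 0.3 s.
2. one loose cup is fully seated in the tray's cup (((z of cup_a in the frame of tray_cup between 0.012 and 0.02 m and horizontal distance between cup_a and tray_cup below 0.006 m and angle between cup_a's own z axis and vertical below 0.12 rad) or (z of cup_b in the frame of tray_cup between 0.012 and 0.02 m and horizontal distance between cup_b and tray_cup below 0.006 m and angle between cup_b's own z axis and vertical below 0.12 rad))), for 0.2 s.
At the end, for the whole second after the job is handed in: The tray is within 6 mm of its stop; the tray's own cup stands upright on the tray floor (within 4 mm); one bench cup is seated in it (16 mm higher) and the other in that one (32 mm higher), each within 4 mm in height, 6 mm off centre and 0.12 rad of upright; all at rest and released (value of joint tray above 0.094 m and z of tray_cup in the frame of tray_floor between -0.004 and 0.004 m and angle between tray_cup's own z axis and vertical below 0.12 rad and linear speed of each of tray_cup, cup_a, cup_b below 0.03 m/s and ((z of cup_a in the frame of tray_cup between 0.012 and 0.02 m and horizontal distance between each of cup_a, cup_b and tray_cup below 0.006 m and angle between each of cup_a, cup_b's own z axis and vertical below 0.12 rad and z of cup_b in the frame of tray_cup between 0.028 and 0.036 m) or (z of cup_b in the frame of tray_cup between 0.012 and 0.02 m and horizontal distance between each of cup_b, cup_a and tray_cup below 0.006 m and angle between each of cup_b, cup_a's own z axis and vertical below 0.12 rad and z of cup_a in the frame of tray_cup between 0.028 and 0.036 m))); the robot touches nothing.
It fails at once if the pump bottle is shifted more than 25 mm or tipped (distance of bottle from where it was at the start of the episode above 0.025 m or angle between bottle's own z axis and vertical above 0.4 rad).
It fails at once if the tin is shifted more than 25 mm or tipped (distance of tin from where it was at the start of the episode above 0.025 m or angle between tin's own z axis and vertical above 0.4 rad).
It fails at once if the loupe is shifted more than 25 mm or tipped (distance of loupe from where it was at the start of the episode above 0.025 m or angle between loupe's own z axis and vertical above 0.4 rad).
It fails at once if the screwdriver is shifted more than 25 mm (distance of driver from where it was at the start of the episode above 0.025 m).
It fails at once if a cup is dropped on the stack (falls free at over 0.6 m/s, some 20 mm) ((horizontal distance between cup_a and tray_cup below 0.03 m and linear speed of cup_a above 0.6 m/s and contact force between the fingers and cup_a below 0.1 N) or (horizontal distance between cup_b and tray_cup below 0.03 m and linear speed of cup_b above 0.6 m/s and contact force between the fingers and cup_b below 0.1 N)).
It also fails if it takes over 72 s, if anything falls off the work surface, if the arm or the gripper's body presses on something with over 40 N, if the wrist force passes 120 N, or if a joint passes its speed limit or range.

## Working session

There is one attempt and no reset: what is moved stays moved. The work goes in short steps, Python scripts to look and compute and a tool call to move; the robot and the scene stay as the last step left them, time stands still between calls to the robot, and variables do not carry over. Pictures are saved under pics/ and viewed, at most 10 in all, crops included, and the job is handed in when it is done.

Besides the shell and the picture viewer there is one more tool, called after ">>>" by a JSON object that holds its "op" and its "data". jog_arm: Moves the arm, as the interface text tells. Its arguments: {"type":"object","properties":{"moves":{"type":"array"},"hand":{"type":"number"},"newtons":{"type":"number"}},"required":["moves"]}

```bash
ls; mkdir -p pics; cat > h.py <<'E'
import numpy as np, cv2
from cell import arm
def grab(n):
    d=arm.get_image(n); d['K']=np.array([[d['fx'],0,d['cx']],[0,d['fy'],d['cy']],[0,0,1.]])
    d['D']=np.array([d['k1'],0,0,0,0.]); d['R']=cv2.Rodrigues(np.array(d['rvec'],float))[0]; d['t']=np.array(d['tvec'],float).ravel(); return d
def rays(d,uv):
    p=cv2.undistortPoints(np.array(uv,float).reshape(-1,1,2),d['K'],d['D']).reshape(-1,2)
    c=np.c_[p,np.ones(len(p))]; return -d['R'].T@d['t'], c@d['R']   # origin, dirs (unit camera z)
def plane(d,uv,z):
    o,r=rays(d,uv); return o+r*((z-o[2])/r[:,2])[:,None]
def depth(d,uv):
    uv=np.array(uv).reshape(-1,2); o,r=rays(d,uv); zz=d['z_map'][uv[:,1].astype(int),uv[:,0].astype(int)]; return o+r*zz[:,None]
def cloud(d):
    v,u=np.mgrid[:384,:512]; return depth(d,np.c_[u.ravel(),v.ravel()]).reshape(384,512,3)
def proj(d,P):
    return cv2.projectPoints(np.array(P,float).reshape(-1,1,3),d['R'],d['t'],d['K'],d['D'])[0].reshape(-1,2)
def save(d,f): cv2.imwrite(f,d['color'][:,:,::-1])
E
python3 - <<'E'
from h import *
a=[grab(n) for n in('scene','top')]
for d in a: print(d['fx'],d['k1'],-d['R'].T@d['t'],(d['z_map']>0).mean())
np.savez('first.npz',s=a[0]['color'],t=a[1]['color'])
cv2.imwrite('pics/a0.png',a[0]['color'][:,:,::-1]); cv2.imwrite('pics/a1.png',a[1]['color'][:,:,::-1])
print(arm.observe())
E
```

```text
pics
381.8391156535673 0.010273240193137776 [ 1.33825184 -0.26527609  0.65817526] 0.9958852132161459
386.0792635195001 0.04311431564830137 [0.44634696 0.01863951 1.3699592 ] 0.9960886637369791
{'clock': 0.1, 'joints': array([ 1.13339768,  0.43512078,  0.02495816,  1.57397619, -0.01161342,
        1.13399104, -0.07507277]), 'dq': array([ 0.00025549, -0.0024384 ,  0.00112111, -0.00166203,  0.00069321,
        0.00086586, -0.00174155]), 'joint_efforts': array([ 3.60440630e-03, -6.69126105e+01,  9.88214538e-01, -3.15151012e+01,
       -6.05554087e-02,  3.72163730e-02,  1.13650347e-04]), 'position': array([ 0.20518746, -0.58990832,  0.23705503]), 'ee_rot': array([-3.09639457e+00, -5.23177497e-01,  5.13839867e-04]), 'force': array([-0.49213497, -0.32420023,  0.40902187]), 'ft_torque': array([ 0.02359484, -0.00798486,  0.0332627 ]), 'gripper_force': 0.0, 'width': 0.9990821762255538}
```

View pics/a0.png

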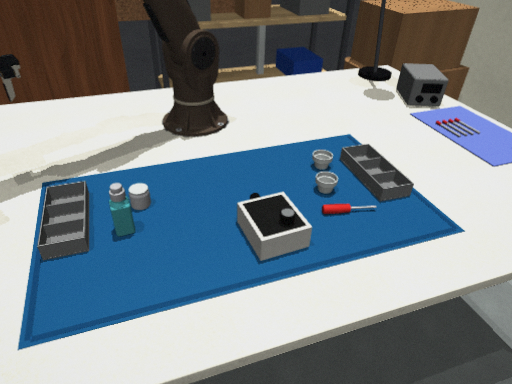

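View pics/a1.png

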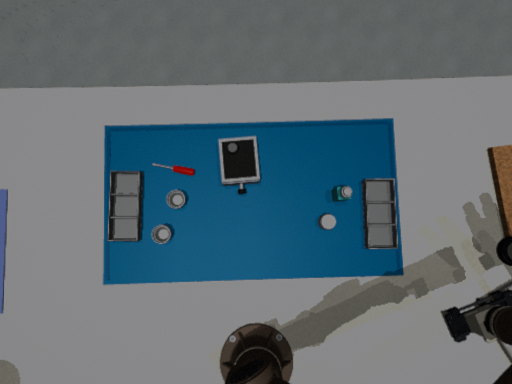

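The top view shows the unit at (240,160), its knob at (241,189), cups at (177,199) and (161,234), the tin at (328,221), the bottle at (343,193) and the driver at (175,169). The scene view shows the cups at (327,183) and (322,160) and the knob at about (254,197).

```bash
python3 - <<'E'
from h import *
t=grab('top'); s=grab('scene')
np.set_printoptions(precision=4,suppress=True)
Ct=cloud(t);Cs=cloud(s)
def reg(C,c,r): return C[c[1]-r:c[1]+r,c[0]-r:c[0]+r].reshape(-1,3)
print('table z',np.median(reg(Ct,(200,250),5)[:,2]),np.median(reg(Cs,(150,260),5)[:,2]))
def tri(uvt,uvs):
    o1,r1=rays(t,[uvt]);o2,r2=rays(s,[uvs]);r1=r1[0]/np.linalg.norm(r1[0]);r2=r2[0]/np.linalg.norm(r2[0])
    k=np.linalg.lstsq(np.c_[r1,-r2],o2-o1,rcond=None)[0];p,q=o1+k[0]*r1,o2+k[1]*r2
    return (p+q)/2,np.linalg.norm(p-q)
def nonblue(d,c,r):
    im=d['color'][c[1]-r:c[1]+r,c[0]-r:c[0]+r].astype(int); m=((im[:,:,2]-im[:,:,0])<50).astype(np.uint8)
    n,l,st,ce=cv2.connectedComponentsWithStats(m); k=1+np.argmax(st[1:,4]); 
    cs=cv2.findContours((l==k).astype(np.uint8),cv2.RETR_EXTERNAL,cv2.CHAIN_APPROX_NONE)[0]
    e=cv2.fitEllipse(max(cs,key=len)); return np.array(e[0])+np.array(c)-r,e[1]
for n,ct,cs in(('c1',(177,199),(327,183)),('c2',(161,234),(322,160))):
    for C,w in((Ct,'t'),(Cs,'s')):
        p=reg(C,ct if w=='t' else cs,14); q=p[(p[:,2]>.036)&(p[:,2]<.055)]
        b=cv2.minEnclosingCircle(q[:,:2].astype(np.float32)); print(n,w,len(q),np.median(q[:,2]),q[:,2].max(),b)
    et=nonblue(t,ct,14); print(' top ellipse',et,plane(t,[et[0]],.044))
    es=nonblue(s,cs,13); print(' scene blob',es, 'tri',tri(et[0],es[0]))
# unit roof
p=reg(Ct,(240,160),40); q=p[(p[:,2]>.055)&(p[:,2]<.072)]; print('roof',np.median(q[:,2]),cv2.minAreaRect(q[:,:2].astype(np.float32)))
im=t['color'].astype(int)
m=(im.max(2)<45); m[:182]=0;m[200:]=0;m[:,:228]=0;m[:,255:]=0
v,u=np.nonzero(m);print('knob px',u.min(),u.max(),v.min(),v.max(),u.mean(),v.mean(),len(u)); print(plane(t,[(u.mean(),v.mean())],.05), np.sort(Ct[m][:,2])[-10:])
cv2.imwrite('pics/b.png',np.hstack([cv2.resize(x,(400,400),interpolation=cv2.INTER_CUBIC) for x in (t['color'][130:200,205:275,::-1],s['color'][170:270,225:325,::-1])]))
E
```

```text
table z -0.00012818960423888193 0.0006077042413069056
c1 t 63 0.04210218493249496 0.04797580803069046 ((0.5550878643989563, 0.2610154449939728), 0.03168375417590141)
c1 s 137 0.0412226458269398 0.046288593623675434 ((0.5596626400947571, 0.2639562487602234), 0.03427193686366081)
 top ellipse (array([175.7998, 198.8312]), (18.307294845581055, 19.349838256835938)) [[0.5559 0.2599 0.044 ]]
 scene blob (array([325.8976, 181.8237]), (21.46212387084961, 23.236488342285156)) tri (array([0.5573, 0.2631, 0.0278]), np.float64(0.0005620848122826265))
c2 t 61 0.041759391505237 0.04995700646270218 ((0.4377155900001526, 0.31072500348091125), 0.03220074996352196)
c2 s 133 0.0411823111233478 0.046288593623675434 ((0.4747180938720703, 0.2974630296230316), 0.072067990899086)
 top ellipse (array([161.291 , 233.7531]), (18.41558837890625, 19.74051856994629)) [[0.4383 0.3099 0.044 ]]
 scene blob (array([322.258 , 160.0785]), (19.359865188598633, 23.410690307617188)) tri (array([0.4385, 0.3154, 0.0224]), np.float64(0.0016439183747515673))
roof 0.06368699217048635 ((0.6823092699050903, 0.04002447426319122), (0.15642951428890228, 0.12974901497364044), 3.5192368030548096)
knob px 228 253 182 193 241.22641509433961 188.0754716981132 53
[[0.5862 0.0346 0.05  ]] [0.0511 0.0517 0.0519 0.052  0.0522 0.0526 0.0526 0.0528 0.0536 0.0562]
```

View pics/b.png

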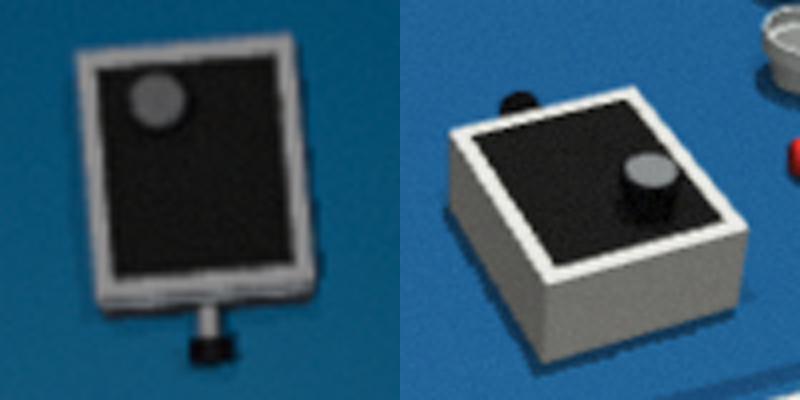

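The crops show the black knob head at top px about (241.5,191) on its stem. The unit is yawed slightly, about 3.5°, and the loupe sits at the back left of the roof. I'll go above the knob and look with the wrist camera.

```bash
cat >> h.py <<'E'
from scipy.spatial.transform import Rotation as Ro
def go(p,yaw=None):
    o=arm.observe(); R=Ro.from_rotvec(o['ee_rot']).as_matrix(); y0=np.arctan2(R[1,0],R[0,0])
    s=R.T@(np.array(p)-o['position']); print('pos',o['position'].round(4),'yaw',y0.round(3),'tilt',R[:,2].round(3),'SHIFT',s.round(4),'spin',None if yaw is None else round(y0-yaw,3))
E
python3 - <<'E'
from h import *
go([.56,.033,.238],.061)
w=grab('wrist'); o=arm.observe(); R=Ro.from_rotvec(o['ee_rot']).as_matrix(); print('cam in tool',R.T@(-w['R'].T@w['t']-o['position']),w['fx'],(R.T@w['R'].T).round(2))
E
```

```text
pos [ 0.2053 -0.59    0.2373] yaw 0.335 tilt [-0.     0.001 -1.   ] SHIFT [ 5.397e-01 -4.719e-01 -3.000e-04] spin 0.274
cam in tool [ 0.08255766 -0.00044428 -0.14646374] 322.4258253284413 [[ 0.   -0.95 -0.3 ]
 [ 1.    0.   -0.  ]
 [ 0.   -0.3   0.95]]
```

>>> {"op": "jog_arm", "data": {"moves": [[0.03,-0.026,0,0],[0.07,-0.062,0,0.02],[0.11,-0.096,0,0.05],[0.15,-0.131,0,0.08],[0.19,-0.166,0,0.1],[0.23,-0.201,0,0.13],[0.27,-0.236,0,0.15],[0.31,-0.271,0,0.17],[0.35,-0.306,0,0.2],[0.39,-0.341,0,0.22],[0.43,-0.376,0,0.24],[0.47,-0.411,0,0.26],[0.5,-0.437,0,0.274],[0.525,-0.459,0,0.274],[0.54,-0.472,0,0.274],[0.54,-0.472,0,0.274]], "hand": 0.06}}

```text
clock: 2.25
position: [0.5605, 0.0338, 0.2375]
ee_rot: [-3.14, -0.098, 0.0]
force: [-0.3, -0.3, -0.2]
width: 0.655
gripper_force: 0.0
```

```bash
python3 - <<'E'
from h import *
w=grab('wrist'); save(w,'pics/w1.png'); np.set_printoptions(precision=4,suppress=True)
go([.5765,.0336,.12],.061)
print('expect knob px',proj(w,[[.5765,.0336,.036],[.5765,.0336,.05]]))
C=cloud(w); im=w['color'].astype(int)
m=(im.max(2)<50)&(abs(C[:,:,0]-.575)<.025)&(abs(C[:,:,1]-.034)<.03)&(C[:,:,2]>.02)&(C[:,:,2]<.06)
q=C[m]; print(len(q),q.min(0),q.max(0),np.median(q,0))
q=q[q[:,2]>.03];print(cv2.minAreaRect(q[:,:2].astype(np.float32)))
p=C.reshape(-1,3); p=p[(p[:,2]>.055)&(p[:,2]<.07)&(abs(p[:,0]-.67)<.12)&(abs(p[:,1]-.04)<.1)]
print(len(p),np.median(p[:,2]),cv2.minAreaRect(p[:,:2].astype(np.float32)),p.min(0),p.max(0))
E
```

```text
pos [0.5601 0.0323 0.2375] yaw 0.061 tilt [-0.001 -0.001 -1.   ] SHIFT [ 0.0165 -0.0003  0.1175] spin -0.0
expect knob px [[257.9181 147.5014]
 [257.976  150.0198]]Traceback (most recent call last):
  File "<stdin>", line 7, in <module>
    return umr_minimum(a, axis, None, out, keepdims, initial, where)
ValueError: zero-size array to reduction operation minimum which has no identity
```

View pics/w1.png

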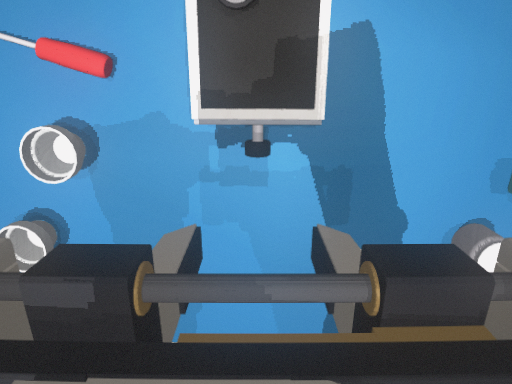

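The wrist view shows the knob head at about (258,149), right where it was predicted. Next I'll triangulate its height from the top and wrist views.

```bash
cat >> h.py <<'E'
def tri2(a,ua,b,ub):
    o1,r1=rays(a,[ua]);o2,r2=rays(b,[ub]);r1=r1[0]/np.linalg.norm(r1[0]);r2=r2[0]/np.linalg.norm(r2[0])
    k=np.linalg.lstsq(np.c_[r1,-r2],o2-o1,rcond=None)[0];p,q=o1+k[0]*r1,o2+k[1]*r2
    return (p+q)/2,np.linalg.norm(p-q)
E
python3 - <<'E'
from h import *
np.set_printoptions(precision=4,suppress=True)
w=grab('wrist');s=grab('scene')
def blob(d,x0,x1,y0,y1,th):
    m=np.zeros((384,512),np.uint8); m[y0:y1,x0:x1]=d['color'][y0:y1,x0:x1].max(2)<th
    n,l,st,ce=cv2.connectedComponentsWithStats(m);k=1+np.argmax(st[1:,4]);return st[k],ce[k]
bw=blob(w,238,280,137,165,80);bs=blob(s,244,264,190,206,60)
print(bw,bs)
print(tri2(w,bw[1],s,bs[1]))
C=cloud(w);print('wrist depth at knob',C[145:153,253:263].reshape(-1,3).mean(0)); print('front z',C[118:121,230:290].reshape(-1,3).mean(0))
st=bw[0];L,T,W,H=st[:4]
print(plane(w,[[L,T+H/2],[L+W,T+H/2]],.036),plane(w,[bw[1]],.04))
E
```

```text
(array([244, 139,  24,  17, 337], dtype=int32), array([255.6113, 147.638 ])) (array([244, 199,  20,   7,  88], dtype=int32), array([255.2841, 203.0795]))
(array([0.573 , 0.0365, 0.0157]), np.float64(0.004980208969346648))
wrist depth at knob [0.5774 0.0325 0.0487]
front z [0.6093 0.0326 0.0604]
[[0.5751 0.0471 0.036 ]
 [0.5767 0.0209 0.036 ]] [[0.5765 0.0345 0.04  ]]
```

Knob top is at z≈0.049, centre at (0.577, 0.0335), and the front panel top is about 0.060, all consistent with the text. Going down to pinch it.

>>> {"op": "jog_arm", "data": {"moves": [[0.008,0,0.03,0],[0.0165,0,0.07,0],[0.0165,0,0.11,0],[0.0165,0,0.15,0],[0.0165,0,0.18,0],[0.0165,0,0.2,0],[0.0165,0,0.2065,0],[0.0165,0,0.2065,0]]}}

```text
clock: 3.4
position: [0.5768, 0.033, 0.0315]
ee_rot: [3.14, 0.094, -0.0]
force: [0.1, -0.3, 0.8]
width: 0.654
gripper_force: 0.0
```

>>> {"op": "jog_arm", "data": {"moves": [[0,0,0,0],[0,0,0,0],[0,0,0,0],[0,0,0,0],[0,0,0,0],[0,0,0,0]], "hand": 0.02, "newtons": 40}}

```text
clock: 4.15
position: [0.5769, 0.034, 0.0314]
ee_rot: [-3.14, -0.095, -0.0]
force: [-1.2, 0.0, 4.0]
width: 0.295
gripper_force: 40.0
```

>>> {"op": "jog_arm", "data": {"moves": [[-0.008,0,0,0],[-0.018,0,0,0],[-0.03,0,0,0],[-0.042,0,0,0],[-0.054,0,0,0],[-0.066,0,0,0],[-0.078,0,0,0],[-0.088,0,0,0],[-0.095,0,0,0],[-0.099,0,0,0],[-0.101,0,0,0],[-0.101,0,0,0],[-0.101,0,0,0]]}}

```text
clock: 5.78
position: [0.477, 0.0281, 0.0315]
ee_rot: [-3.14, -0.095, -0.004]
force: [6.8, 0.6, -0.9]
width: 0.289
gripper_force: 40.0
```

Travel reads 100 mm and the stop can be felt (6.8 N). Releasing and rising.

>>> {"op": "jog_arm", "data": {"moves": [[0,0,0,0],[0,0,0,0],[0,0,0,0],[0,0,-0.02,0],[0,0,-0.06,0],[0,0,-0.11,0],[0,0,-0.16,0],[0,0,-0.2,0],[0,0,-0.22,0],[0,0,-0.22,0],[0,0,-0.22,0]], "hand": 0.06}}

```text
clock: 7.15
position: [0.4752, 0.0276, 0.2501]
ee_rot: [3.14, 0.095, -0.003]
force: [-0.4, -0.0, -0.4]
width: 0.652
gripper_force: 0.0
```

```bash
cat >> h.py <<'E'
def rim(C,c,z0,z1,r=.05):
    p=C.reshape(-1,3); q=p[(p[:,2]>z0)&(p[:,2]<z1)&(np.hypot(p[:,0]-c[0],p[:,1]-c[1])<r)]
    b=cv2.minEnclosingCircle(q[:,:2].astype(np.float32)); A=np.c_[2*q[:,:2],np.ones(len(q))]; s=np.linalg.lstsq(A,(q[:,:2]**2).sum(1),rcond=None)[0]
    return len(q),'ztop',np.percentile(q[:,2],[50,95]).round(4),'enc',np.round(b[0],4),round(b[1],4),'lsq',s[:2].round(4)
E
python3 - <<'E'
from h import *
np.set_printoptions(precision=4,suppress=True)
w=grab('wrist');t=grab('top');go([.5,.2,.25],.061)
save(w,'pics/w2.png')
Cw=cloud(w);Ct=cloud(t)
for n,C in(('w',Cw),('t',Ct)):
    print(n,'tray',rim(C,(.575,.034),.045,.056,.04),'\n c1',rim(C,(.5555,.2605),.038,.05,.04))
E
```

```text
pos [0.4752 0.0276 0.2499] yaw 0.061 tilt [-0.002 -0.    -1.   ] SHIFT [ 0.0353 -0.1706 -0.0002] spin -0.0
w tray (295, 'ztop', array([0.0494, 0.0509]), 'enc', array([0.5537, 0.0386]), 0.0315, 'lsq', array([0.5492, 0.0394])) 
 c1 (851, 'ztop', array([0.0428, 0.0447]), 'enc', array([0.5555, 0.2621]), 0.0328, 'lsq', array([0.5552, 0.2613]))
t tray (1, 'ztop', array([0.0498, 0.0498]), 'enc', array([0.5799, 0.0458]), 0.0001, 'lsq', array([0.1668, 0.0132])) 
 c1 (53, 'ztop', array([0.0429, 0.0468]), 'enc', array([0.5556, 0.2609]), 0.0317, 'lsq', array([0.5554, 0.2607]))
```

View pics/w2.png

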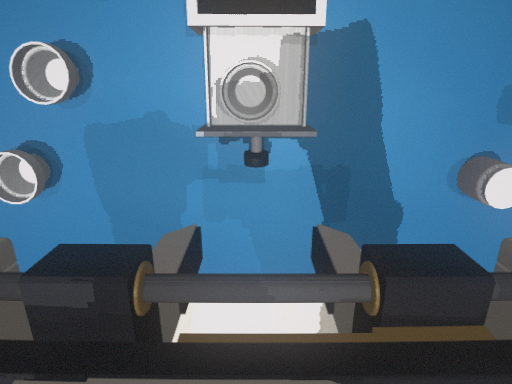

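The tray is fully out. Its cup's rim centre is at px (250,92), near the front panel. The loose cups are at (44,72) and (22,175). Picking the first cup at (0.5554, 0.261).

>>> {"op": "jog_arm", "data": {"moves": [[0.01,-0.025,0,0],[0.027,-0.065,0,0],[0.046,-0.11,0,0],[0.064,-0.155,0,0],[0.082,-0.195,0,0],[0.092,-0.22,0,0],[0.094,-0.228,0.03,0],[0.094,-0.228,0.07,0],[0.094,-0.228,0.11,0],[0.094,-0.228,0.15,0],[0.094,-0.228,0.18,0],[0.094,-0.228,0.2,0],[0.094,-0.228,0.209,0],[0.094,-0.228,0.209,0],[0.094,-0.228,0.209,0]], "hand": 0.086}}

```text
clock: 9.12
position: [0.5564, 0.2613, 0.0429]
ee_rot: [-3.14, -0.095, -0.001]
force: [0.1, -0.1, -0.1]
width: 0.937
gripper_force: 0.0
```

>>> {"op": "jog_arm", "data": {"moves": [[0,0,0,0],[0,0,0,0],[0,0,0,0],[0,0,0,0],[0,0,0,0]], "hand": 0.05, "newtons": 12}}

```text
clock: 9.75
position: [0.5562, 0.2611, 0.0425]
ee_rot: [-3.14, -0.095, -0.001]
force: [-1.3, -0.2, 5.0]
width: 0.684
gripper_force: 12.0
```

```bash
python3 - <<'E'
from h import *
t=grab('top');Ct=cloud(t)
o=arm.observe();print(o['width']*.0918,o['gripper_force'],o['position'],o['force'])
# tray cup from top view: bright/edge crop
c=proj(t,[[.553,.0386,.05]])[0];print(c)
x,y=c.astype(int);s=t['color'][y-25:y+25,x-25:x+25,::-1]
cv2.imwrite('pics/c.png',cv2.resize(s,(500,500),interpolation=cv2.INTER_CUBIC))
E
```

```text
0.06285252821506199 12.001299830770627 [0.55617642 0.26113511 0.04255334] [-0.96961236 -0.95966525  5.52635183]
[240.30173895 197.74146491]
```

View pics/c.png

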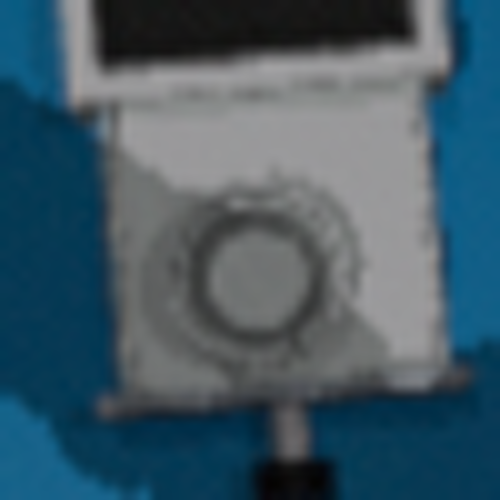

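The top crop shows the tray cup's inner floor at about px (241.2,199.5), and the grip on the first cup holds. I'll lift and take a close wrist view of the tray cup.

>>> {"op": "jog_arm", "data": {"moves": [[0,0,-0.01,0],[0,0,-0.04,0],[0,0,-0.08,0],[0,0,-0.12,0],[-0.01,0.02,-0.15,0],[-0.025,0.055,-0.158,0],[-0.04,0.095,-0.158,0],[-0.057,0.135,-0.158,0],[-0.074,0.175,-0.158,0],[-0.088,0.205,-0.158,0],[-0.095,0.22,-0.158,0],[-0.095,0.22,-0.158,0],[-0.095,0.22,-0.158,0]]}}

```text
clock: 11.42
position: [0.475, 0.0372, 0.2004]
ee_rot: [-3.139, -0.098, -0.001]
force: [1.0, -0.1, -0.7]
width: 0.682
gripper_force: 12.1
```

```bash
cat >> h.py <<'E'
def fitrim(d,c,z,rad=.032,C=None,lo=.004):
    # rim band from depth, pixels -> convex hull -> rays onto plane z -> circle fit
    C=cloud(d) if C is None else C
    m=(abs(C[:,:,2]-z)<lo)&(np.hypot(C[:,:,0]-c[0],C[:,:,1]-c[1])<rad+.006)
    v,u=np.nonzero(m); h=cv2.convexHull(np.c_[u,v].astype(np.int32)).reshape(-1,2)
    P=plane(d,h,z)[:,:2]; A=np.c_[2*P,np.ones(len(P))]; s=np.linalg.lstsq(A,(P**2).sum(1),rcond=None)[0]
    r=np.sqrt(s[2]+s[:2]@s[:2]); return s[:2].round(4),r.round(4),np.abs(np.hypot(*(P-s[:2]).T)-r).max().round(4),len(u)
E
python3 - <<'E'
from h import *
w=grab('wrist');t=grab('top');save(w,'pics/w3.png')
print(arm.observe()['gripper_force'])
C=cloud(w)
for c in((.5537,.0386),(.551,.038)): print('w',fitrim(w,c,.05,C=C))
print('w',rim(C,(.5535,.038),.046,.055,.036))
print('t',fitrim(t,(.5537,.0386),.05), plane(t,[[241.2,199.5]],.009),plane(t,[[240,199.4]],.05))
print('c2 t',fitrim(t,(.438,.310),.044),'w',fitrim(w,(.438,.310),.044,C=C))
go([.5535,.0385,.2],.061)
E
```

```text
12.117069094897488
w (array([0.5488, 0.0395]), np.float64(0.0318), np.float64(0.0003), 796)
w (array([0.5488, 0.0395]), np.float64(0.0318), np.float64(0.0003), 796)
w (770, 'ztop', array([0.0495, 0.0507]), 'enc', array([0.5488, 0.0393]), 0.0322, 'lsq', array([0.5489, 0.0395]))
t (array([0.5561, 0.0394]), np.float64(0.0246), np.float64(0.0001), 9) [[0.54999485 0.03620806 0.009     ]] [[0.54732946 0.03977935 0.05      ]]
c2 t (array([0.4376, 0.3104]), np.float64(0.031), np.float64(0.001), 50) w (array([0.4386, 0.3095]), np.float64(0.0319), np.float64(0.0005), 269)
pos [0.4749 0.0371 0.2003] yaw 0.063 tilt [ 0.     0.001 -1.   ] SHIFT [0.0785 0.0036 0.0003] spin 0.002
```

View pics/w3.png

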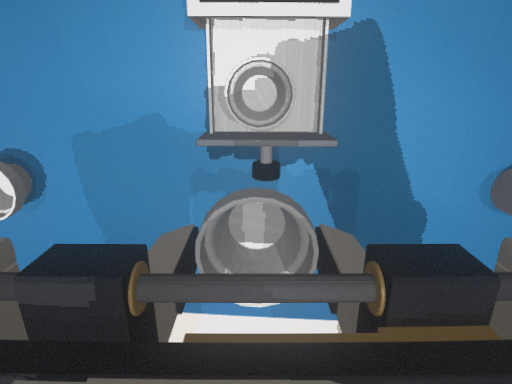

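The held cup and the tray cup at px (260,93) are both clear; the tray cup's rim fit is clean, at (0.5488, 0.0395) with r 31.8 mm. Now fitting the held cup's rim in the same picture.

```bash
cat >> h.py <<'E'
def held(d,dz=.0015):
    o=arm.observe();p=o['position'];z=p[2]+dz;C=cloud(d);v,u=np.mgrid[:384,:512]
    m=(abs(C[:,:,2]-z)<.004)&(np.hypot(C[:,:,0]-p[0],C[:,:,1]-p[1])<.04)&(v<240)&(abs(u-258)<52)
    P=C[m]; print('held zs',np.percentile(P[:,2]-p[2],[5,50,95]),len(P))
    h=[(x,v[m&(u==x)].min()) for x in np.unique(u[m])]  # far (top) outline per column
    Q=plane(d,h,z)[:,:2]
    from scipy.optimize import least_squares
    f=least_squares(lambda c:np.hypot(*(Q-c).T)-.032,p[:2],loss='soft_l1',f_scale=.0005)
    print('held centre',f.x.round(4),'tcp',p.round(4),'offset',(f.x-p[:2]).round(4),'res',np.abs(f.fun).mean().round(5),len(Q)); return f.x
E
python3 - <<'E'
from h import *
w=grab('wrist'); held(w); print(fitrim(w,(.549,.0395),.05))
E
```

```text
held zs [-0.0015974   0.0007351   0.00181395] 855
held centre [0.4749 0.0375] tcp [0.4748 0.037  0.2002] offset [0.0001 0.0006] res 0.00021 103
(array([0.5487, 0.0395]), np.float64(0.0317), np.float64(0.0002), 788)
```

>>> {"op": "jog_arm", "data": {"moves": [[0.02,0.0007,0,0],[0.045,0.0017,0,0],[0.065,0.0024,0,0],[0.074,0.0027,0,0],[0.074,0.0027,0.02,0],[0.074,0.0027,0.05,0],[0.074,0.0027,0.08,0],[0.074,0.0027,0.1,0],[0.074,0.0027,0.11,0],[0.074,0.0027,0.118,0],[0.074,0.0027,0.124,0],[0.074,0.0027,0.124,0]]}}

```text
clock: 13.08
position: [0.5485, 0.0375, 0.0762]
ee_rot: [3.14, 0.095, -0.0]
force: [-0.6, 0.4, -1.3]
width: 0.684
gripper_force: 12.1
```

>>> {"op": "jog_arm", "data": {"moves": [[0,0,0.003,0],[0,0,0.006,0],[0,0,0.009,0],[0,0,0.01,0],[0,0,0.01,0],[0,0,0.01,0]]}}

```text
clock: 13.82
position: [0.5485, 0.0375, 0.0663]
ee_rot: [3.14, 0.095, 0.0]
force: [0.2, -0.8, 0.2]
width: 0.687
gripper_force: 12.1
```

>>> {"op": "jog_arm", "data": {"moves": [[0,-0.0012,0,0],[0,-0.0012,0.001,0],[0,-0.0012,0.002,0],[0,-0.0012,0.003,0],[0,-0.0012,0.003,0]]}}

```text
clock: 14.45
position: [0.5492, 0.0386, 0.0642]
ee_rot: [3.14, 0.095, 0.003]
force: [-1.1, -1.6, 9.5]
width: 0.686
gripper_force: 12.0
```

Contact at the expected height (9.5 N, z 0.0642), so it's seated. Releasing and rising, with the next look from beside it.

>>> {"op": "jog_arm", "data": {"moves": [[0,0,0,0],[0,0,0,0],[0,0,0,0],[0,0,0,0],[0,0,-0.01,0],[0,0,-0.04,0],[0,0,-0.08,0],[-0.02,0,-0.12,0],[-0.045,0,-0.15,0],[-0.065,0,-0.165,0],[-0.074,0,-0.165,0],[-0.074,0,-0.165,0],[-0.074,0,-0.165,0]], "hand": 0.084}}

```text
clock: 16.08
position: [0.4748, 0.0341, 0.2275]
ee_rot: [-3.14, -0.095, 0.001]
force: [0.5, -0.1, -0.6]
width: 0.917
gripper_force: 0.0
```

```bash
python3 - <<'E'
from h import *
w=grab('wrist');save(w,'pics/w4.png');C=cloud(w)
print(fitrim(w,(.549,.0395),.066,C=C),rim(C,(.549,.0395),.058,.075,.036))
t=grab('top');print('c2',fitrim(w,(.438,.310),.044,C=C),fitrim(t,(.438,.310),.044),rim(C,(.438,.31),.036,.05,.04))
B=cloud(t);b=B[200:215,100:150].reshape(-1,3);print('bin side y',b[(b[:,2]>.035)][:,1].min(),b[b[:,2]>.035][:,2].max())
go([.438,.310,.2285],.061)
E
```

```text
(array([0.5477, 0.0387]), np.float64(0.0317), np.float64(0.0004), 727) (800, 'ztop', array([0.065 , 0.0664]), 'enc', array([0.5476, 0.0385]), 0.0323, 'lsq', array([0.5478, 0.0387]))
c2 (array([0.4382, 0.3104]), np.float64(0.0323), np.float64(0.0012), 357) (array([0.4376, 0.3105]), np.float64(0.0312), np.float64(0.0008), 48) (520, 'ztop', array([0.0421, 0.0443]), 'enc', array([0.4368, 0.3115]), 0.0325, 'lsq', array([0.4375, 0.3117]))
bin side y 0.018639508421060495 1.369959196657323
pos [0.4748 0.0342 0.2275] yaw 0.061 tilt [-0.001  0.    -1.   ] SHIFT [-0.02   -0.2775 -0.0009] spin -0.0
```

View pics/w4.png

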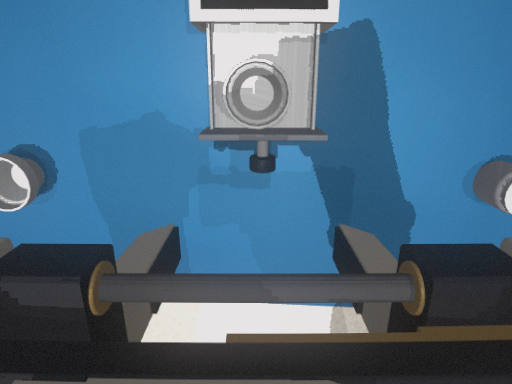

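Rim at 0.066 confirms the first cup is seated, with the stack at px (257,93). Now the second cup at (0.438, 0.3105), turned by 0.5 rad to keep the fingers off the bin.

>>> {"op": "jog_arm", "data": {"moves": [[-0.002,-0.025,0,0.05],[-0.004,-0.06,0,0.11],[-0.007,-0.1,0,0.18],[-0.01,-0.14,0,0.25],[-0.013,-0.18,0,0.32],[-0.016,-0.22,0,0.4],[-0.019,-0.255,0,0.46],[-0.02,-0.273,0.01,0.5],[-0.02,-0.2775,0.04,0.5],[-0.02,-0.2775,0.08,0.5],[-0.02,-0.2775,0.12,0.5],[-0.02,-0.2775,0.13,0.5],[-0.02,-0.2775,0.13,0.5]], "hand": 0.08}}

```text
clock: 17.8
position: [0.4379, 0.31, 0.0981]
ee_rot: [3.065, -0.684, -0.001]
force: [0.4, 0.3, 0.8]
width: 0.87
gripper_force: 0.0
```

```bash
python3 - <<'E'
from h import *
t=grab('top');w=grab('wrist');print(arm.observe()['joints'].round(2),arm.observe()['width'])
print('bin edge',plane(t,[[142,205],[142,230]],.045))
C=cloud(w);print('c2 w',rim(C,(.438,.31),.038,.05,.04))
go([.438,.3105,.0425],-.439)
E
```

```text
[-0.7   0.45 -0.02  1.94  0.01  0.74 -2.74] 0.8713682349356927
bin edge [[0.53787014 0.37452024 0.045     ]
 [0.45297039 0.37448134 0.045     ]]
c2 w (1565, 'ztop', array([0.0431, 0.0444]), 'enc', array([0.4373, 0.3124]), 0.0323, 'lsq', array([0.4378, 0.312 ]))
pos [0.4387 0.3106 0.0994] yaw -0.439 tilt [ 0.001  0.001 -1.   ] SHIFT [-0.0006  0.0005  0.0569] spin -0.0
```

J7 is right at its limit, so I'm turning back 0.2 rad, narrowing the fingers a little, then going down.

>>> {"op": "jog_arm", "data": {"moves": [[-0.0007,0,0,-0.05],[-0.0007,0,0,-0.12],[-0.0007,0,0,-0.2],[-0.0007,0,0.02,-0.2],[-0.0007,0,0.04,-0.2],[-0.0007,0,0.052,-0.2],[-0.0007,0,0.057,-0.2],[-0.0007,0,0.057,-0.2]], "hand": 0.076}}

```text
clock: 18.9
position: [0.4374, 0.3104, 0.0416]
ee_rot: [-3.119, 0.375, -0.0]
force: [-0.4, 0.2, -0.1]
width: 0.826
gripper_force: 0.0
```

>>> {"op": "jog_arm", "data": {"moves": [[0,0,0,0],[0,0,0,0],[0,0,0,0],[0,0,0,0],[0,0,0,0]], "hand": 0.05, "newtons": 12}}

```text
clock: 19.52
position: [0.4375, 0.3106, 0.0417]
ee_rot: [-3.118, 0.375, -0.001]
force: [-0.6, 1.2, 6.0]
width: 0.693
gripper_force: 12.0
```

```bash
python3 - <<'E'
from h import *
print(arm.observe()['joints'].round(2),arm.observe()['position'])
go([.475,.037,.2],.061)
E
```

```text
[-0.67  0.54 -0.07  1.98  0.06  0.62 -2.58] [0.43749339 0.31056129 0.04172148]
pos [0.4375 0.3106 0.0417] yaw -0.239 tilt [ 0.001  0.001 -1.   ] SHIFT [ 0.1014  0.2567 -0.1584] spin -0.3
```

>>> {"op": "jog_arm", "data": {"moves": [[0,0,-0.01,0],[0,0,-0.04,0],[0,0,-0.08,0],[0,0,-0.12,0],[0.008,0.02,-0.15,-0.03],[0.02,0.05,-0.158,-0.07],[0.035,0.09,-0.158,-0.12],[0.051,0.13,-0.158,-0.17],[0.067,0.17,-0.158,-0.22],[0.083,0.21,-0.158,-0.26],[0.095,0.24,-0.158,-0.29],[0.1014,0.2567,-0.158,-0.3],[0.1014,0.2567,-0.158,-0.3],[0.1014,0.2567,-0.158,-0.3]]}}

```text
clock: 21.28
position: [0.4746, 0.0379, 0.1994]
ee_rot: [-3.14, -0.096, 0.0]
force: [0.5, 0.3, -0.7]
width: 0.694
gripper_force: 12.0
```

```bash
python3 - <<'E'
from h import *
w=grab('wrist'); h=held(w,.0023); print(fitrim(w,(.548,.0388),.066))
w=grab('wrist'); h=held(w,.0023); f=fitrim(w,(.548,.0388),.066); print(f)
p=arm.observe()['position']; d=f[0]-h; go([p[0]+d[0],p[1]+d[1],.0797],.061)
E
```

```text
held zs [-0.00103906  0.0014342   0.00259285] 865
held centre [0.4745 0.0382] tcp [0.4746 0.0381 0.1993] offset [-0.0002  0.0002] res 0.00024 103
(array([0.5478, 0.0387]), np.float64(0.0317), np.float64(0.0007), 861)
held zs [-0.0011793   0.00144622  0.00257588] 864
held centre [0.4745 0.0384] tcp [0.4747 0.0381 0.1993] offset [-0.0001  0.0004] res 0.00024 103
(array([0.5478, 0.0387]), np.float64(0.0316), np.float64(0.0006), 856)
pos [0.4747 0.0381 0.1993] yaw 0.062 tilt [-0.  0. -1.] SHIFT [0.0732 0.0043 0.1196] spin 0.001
```

>>> {"op": "jog_arm", "data": {"moves": [[0.02,0.001,0,0],[0.045,0.0025,0,0],[0.065,0.0037,0,0],[0.073,0.0041,0,0],[0.073,0.0041,0.02,0],[0.073,0.0041,0.05,0],[0.073,0.0041,0.075,0],[0.073,0.0041,0.092,0],[0.073,0.0041,0.102,0],[0.073,0.0041,0.108,0],[0.073,0.0041,0.108,0]]}}

```text
clock: 22.75
position: [0.5479, 0.0373, 0.0913]
ee_rot: [-3.14, -0.096, 0.0]
force: [0.1, -0.3, -0.4]
width: 0.696
gripper_force: 12.0
```

>>> {"op": "jog_arm", "data": {"moves": [[0,0,0.003,0],[0,0,0.006,0],[0,0,0.008,0],[0,0,0.009,0],[0,0,0.009,0]]}}

```text
clock: 23.38
position: [0.548, 0.0373, 0.0822]
ee_rot: [-3.14, -0.095, -0.0]
force: [0.1, 0.5, -0.8]
width: 0.695
gripper_force: 12.0
```

>>> {"op": "jog_arm", "data": {"moves": [[0,-0.001,0,0],[0,-0.001,0.001,0],[0,-0.001,0.002,0],[0,-0.001,0.003,0],[0,-0.001,0.003,0]]}}

```text
clock: 24.0
position: [0.5481, 0.0382, 0.0793]
ee_rot: [-3.14, -0.095, -0.001]
force: [0.7, 0.7, 0.1]
width: 0.693
gripper_force: 12.0
```

No contact force yet, so I'll go down a little more.

>>> {"op": "jog_arm", "data": {"moves": [[0,0,0.0005,0],[0,0,0.001,0],[0,0,0.0015,0],[0,0,0.0015,0]]}}

```text
clock: 24.5
position: [0.5488, 0.0383, 0.079]
ee_rot: [-3.14, -0.095, -0.003]
force: [-1.4, 0.1, 12.3]
width: 0.695
gripper_force: 12.0
```

Contact at 12 N at z 0.079, so it's seated. Releasing, rising and checking.

>>> {"op": "jog_arm", "data": {"moves": [[0,0,0,0],[0,0,0,0],[0,0,0,0],[0,0,0,0],[0,0,-0.01,0],[0,0,-0.04,0],[0,0,-0.08,0],[-0.02,0,-0.12,0],[-0.045,0,-0.14,0],[-0.065,0,-0.15,0],[-0.074,0,-0.15,0],[-0.074,0,-0.15,0],[-0.074,0,-0.15,0]], "hand": 0.084}}

```text
clock: 26.12
position: [0.4744, 0.0337, 0.2273]
ee_rot: [3.14, 0.095, -0.001]
force: [-0.8, -1.0, -0.4]
width: 0.913
gripper_force: 0.0
```

```bash
python3 - <<'E'
from h import *
w=grab('wrist');C=cloud(w)
print(fitrim(w,(.548,.0388),.082,C=C),rim(C,(.548,.0388),.074,.092,.036))
s=grab('scene')
a=cv2.resize(w['color'][20:190,170:350,::-1],(400,378));b=cv2.resize(s['color'][150:270,210:337,::-1],(400,378),interpolation=cv2.INTER_CUBIC)
cv2.imwrite('pics/end.png',np.hstack([a,b]));print(arm.observe()['force'])
E
```

```text
(array([0.5471, 0.0384]), np.float64(0.0317), np.float64(0.0002), 793) (876, 'ztop', array([0.0808, 0.0821]), 'enc', array([0.5471, 0.0384]), 0.0322, 'lsq', array([0.5472, 0.0385]))
[0.67529851 0.43143975 0.96204287]
```

View pics/end.png

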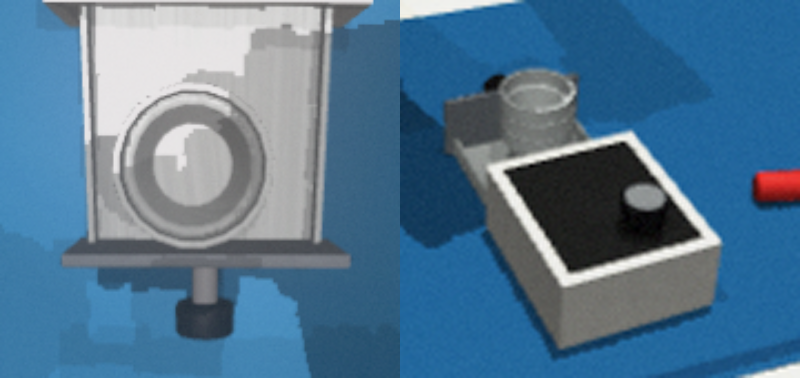

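The picture shows an upright three-cup stack in the open tray, with the rim at z = 0.082 as expected and a level circle fit. The loupe hasn't moved.

```bash
python3 -c "
from cell import arm
print(arm.sign_off())"
```

```text
the job is handed in; nothing more can be done
None
```

The tray is out at its stop, both loose cups are nested upright in the tray's cup (top rim measured at 82 mm, as expected), and the job was handed in at about 26 s; no verdict came back.

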